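# Jog the mould clamp with the yellow spring-centred lever

## Robot

A 7-joint arm with a two-finger parallel gripper is mounted at the origin on the work surface. World frame = base frame: x ahead of the robot, y to its left, z up, the work surface at z = 0. Lengths are in m, angles in rad, forces in N, time in s.
With the tool pointing down it reaches from about 0.425 to 0.925 m from the base axis. Payload 6.8 kg.
Tool frame: the origin (TCP) lies at the very end of the fingers, on their centre line; the grasp point (between the pads) lies 19 mm behind it (r.grip_depth is the distance from the TCP to the grasp point, in m); z points along the fingers, y is the direction in which the jaws open and shut (so a half turn about z gives the same grasp; the last joint's range is limited). The gripper opens to 85 mm and grips with 20 to 120 N. Pads are 22 mm wide; open, the fingers measure 114 mm over their backs; the gripper's body (76 mm by 85 mm) begins 54 mm behind the grasp point. The pads swing forward as they close: fully open they stand 13 mm farther back than shut.
Start: joints at [1.227, 0.477, 0.022, 1.555, -0.011, 1.109, -0.083], TCP at [0.158, -0.656, 0.231] pointing down, gripper open.
Joint ranges: [-2.96, 2.96], [-0.34, 2.1], [-1.41, 1.46], [0.24, 2.44], [-1.37, 4.51], [0.17, 1.92], [-2.96, 2.96]. Speed limits (rad/s): [2.39, 2.39, 3.14, 3.14, 3.14, 3.14, 3.14].

## Interface

Orientations are given as a rotation vector (axis times angle).
In Python, from bench import status, eyes, workorder, spotter, r gives the robot as it stands.
- The arm moves only by the tool drive_tool, never from a script. Its argument "commands" is a list of rows, each an object of numbers: "rx", "ry", "rz": the turn, a rotation vector about the world's x, y, z normalised to -1 to 1, where 1 is 8 degrees; "tx", "ty", "tz": the shift along the world's x, y, z normalised to -1 to 1, where 1 is 20 mm; "grip": the closure, from -1 (fully open) to 1 (shut). A call has 1 to 10 rows; each row shifts and turns the commanded pose from where the row before left it; what a row does not reach is not made up. A row lasts 1/8 s, in which the tool goes at most 62.5 mm and 10.7 degrees, less where a joint would pass 70% of its speed; a pose out of reach is approached as far as the arm can. A call with a number of a shift or a turn outside -1 to 1 is refused whole. A call with a gripper value outside its range is refused whole. The fingers move at their own pace and stop on an object; "grip_force" is the grip in N (left out, the last holds). Time passes only in rows, so rows that do not move let the fingers close. It gives the time, the measured TCP pose, the force and the opening at its end, in the units of the state.
- status.get_obs(): the state, without advancing time (a new reading comes with each control period).
- eyes.grab_frame(name): name is "side" or "top" or "wrist"; returns a dict with "frame" (400x640x3 uint8, blue, green, red), "range_z" (400x640 float32, m along the optical axis (not along the pixel's ray), 0 where there is no reading), "fx", "fy", "cx", "cy" (pixels), "T" (4x4, takes a point from camera to world coordinates); the wrist camera has in their place "T_tool_cam" (4x4, takes a point from camera to tool coordinates, whose origin is the TCP and whose axes are the flange's). Camera axes: x right, y down, z forward; pixel columns grow to the right and rows downward; lengths in m; the calibration is good to about 2 mm. A picture is of the moment at which its call begins: read the wrist's pose just before it.
- workorder.hand_in(): hands the job in, once; it reports no verdict.
Trained networks look in the newest picture that a camera, given by its name, has taken for a name from the list of things; names that differ only in an ending like _2 or _b are one class to them, and where a whole thing is asked for, a point or a joint stands for the part that bears it (a point fixed in the world has none). Each returns a list of dicts, best first, with "confidence" (0 to 1); they miss things now and then, are a little off and sometimes report something else, mostly with a low value. They report only what shows in the picture. A call takes as long as a camera call. They do not tell look-alikes from the thing itself.
- spotter.boxes_of(camera, target): "position" ([column, row] as shares, 0 to 1, of the picture: columns of its width, rows of its height, amid what is visible of it).
- spotter.masks_of(camera, target): "mask" (400x640 bool, what is visible of it) and "position" ([column, row] as shares, 0 to 1, of the picture: columns of its width, rows of its height, amid what is visible of it).
The state is a dict: "clock": time; "joints": joint angles; "qvel": joint speeds; "tau": joint torques, N m; "tcp_pos": TCP position; "orientation": TCP orientation; "contact_force": force on the tool from outside, world axes, zero at the start; "moment": the same for the moment, N m; "grip_width": finger opening in m.
Only numpy, scipy, OpenCV 4.12 (cv2) and the standard library are available. Lean on these libraries where they do the work, as an engineer would, in place of code of your own. Each camera call takes 0.05 s, during which the arm holds its last target.

## Task

Jog the mould clamp open: tilt the yellow-knobbed lever well over towards the green plate on its box, hold it there for about a second, then let it spring back upright. Do not tilt it towards the red plate, and leave the blue-knobbed lever alone.

Things in the scene. Friction and masses are not known exactly. Their poses are not given: they have to be found in the camera images.
- yellow_lever (a joint): tilt of the yellow-knobbed jog lever: 0 upright, end stops at -0.6 and 0.6 rad; either sign may be the green side. Hinge: level axis 55 mm above the table, at right angles to the red-green line, so it tilts straight to either plate. A spring (0.9 N m/rad, about 4 N at the knob at 0.4 rad) recentres it. The clamp runs from 0.3 rad on.
- yellow_knob (a point): centre of the yellow ball knob, 32 mm across, on a 10 mm rod, 95 mm above the hinge; 150 mm above the table when upright. It stands over the middle of a fixed off-white box, 110 x 180 x 50 mm high. A green and a red plate, 45 x 30 x 4 mm, lie on the box 62 mm to either side of the rod along its 180 mm length; sides and box yaw vary. Rubber boot at the rod's foot: 64 mm high.
- green_mark (a point): centre of the top of the green plate on the yellow lever's box, 55 mm above the table. The level direction from the upright yellow knob to this point is the direction to tilt.
- blue_knob (a point): centre of the blue ball knob of an otherwise identical lever and box (with its own two plates), at least 260 mm to the left or right of the yellow one; must not be moved. Other clutter stands clear of both boxes.
Things that resemble listed ones, but are neither listed nor needed, are in the scene too. Leave any purple look-alike of the part that bears yellow_lever alone.

How it is judged:
On the way, in this order (a step that is already met when the one before it is completed fails the run):
1. the yellow lever is tilted at least 0.3 rad (17 degrees) towards the green plate and held there for 0.7 s (horizontal distance between yellow_knob and green_mark below 0.034 m), for 0.7 s.
2. the lever is back upright (value of joint yellow_lever between -0.08 and 0.08 rad), for 0.2 s.
At the end, for the whole second after the job is handed in: After the jog the yellow lever stands upright again (within 0.08 rad) and at rest, and the blue knob is where it was (within 15 mm) (all of step 2 and velocity of joint yellow_lever between -0.1 and 0.1 rad/s and distance of blue_knob from where it was at the start of the episode below 0.015 m); the robot touches nothing.
It fails at once if the yellow lever is tilted more than about 0.2 rad (12 degrees) towards the red plate (horizontal distance between yellow_knob and green_mark above 0.081 m).
It fails at once if the blue lever is moved: its knob is more than 15 mm from its starting place (distance of blue_knob from where it was at the start of the episode above 0.015 m).
It also fails if it takes over 40 s, if anything falls off the work surface, if the arm or the gripper's body presses on something with over 40 N, if the wrist force passes 120 N, or if a joint passes its speed limit or range.

## Working session

There is one attempt and no reset: what is moved stays moved. The work goes in short steps, Python scripts to look and compute and a tool call to move; the robot and the scene stay as the last step left them, time stands still between calls to the robot, and variables do not carry over. Pictures are saved under pics/ and viewed, and the job is handed in when it is done.

Besides the shell and the picture viewer there is one more tool, called after "Emit:" as name(argument=value, ...) on one line, values as JSON. drive_tool: Moves the arm, as the interface text tells. Scaled input: -1 to 1 covers 20 mm each way for a shift and 8 degrees each way for a turn. Its arguments: {"type":"object","properties":{"commands":{"type":"array","items":{"type":"object","properties":{"rx":{"type":"number"},"ry":{"type":"number"},"rz":{"type":"number"},"tx":{"type":"number"},"ty":{"type":"number"},"tz":{"type":"number"},"grip":{"type":"number"}}}},"grip_force":{"type":"number"}},"required":["commands"]}

```bash
mkdir -p pics; python3 - <<'E'
from bench import status, eyes, workorder, spotter, r
import cv2,pickle
o=status.get_obs();print({k:o[k] for k in('clock','tcp_pos','orientation','grip_width','contact_force')})
D={}
for c in('side','top'):
    f=eyes.grab_frame(c);D[c]=f;cv2.imwrite(f'pics/{c}0.png',f['frame'])
    print(c,f['T'].round(3).tolist(),f['fx'],f['cx'],f['cy'])
    for n in('yellow_knob','green_mark','blue_knob'):
        try: print(n,[( [round(p['position'][0]*640),round(p['position'][1]*400)],round(p['confidence'],2)) for p in spotter.boxes_of(c,n)])
        except Exception as e: print(n,e)
pickle.dump(D,open('d0.pkl','wb'))
E
```

```text
{'clock': 0.0, 'tcp_pos': array([ 0.15754653, -0.65574017,  0.23034479]), 'orientation': array([-3.11798993e+00, -3.69292040e-01,  4.96271906e-04]), 'grip_width': 0.0852554032116023, 'contact_force': array([ 0.16153075,  0.24565517, -0.13663888])}
side [[0.86, -0.265, 0.437, -0.203], [-0.511, -0.433, 0.743, -1.209], [-0.007, -0.861, -0.508, 0.851], [0.0, 0.0, 0.0, 1.0]] 464.17559177320805 312.64234281771445 204.64484264184287
yellow_knob [([269, 252], 0.72), ([339, 304], 0.55)]
green_mark []
blue_knob [([274, 151], 0.52)]
top [[-0.026, -0.984, 0.175, 0.187], [-0.999, 0.031, 0.026, -0.157], [-0.031, -0.174, -0.984, 1.333], [0.0, 0.0, 0.0, 1.0]] 513.8787938193954 322.6666416040894 203.09746076046787
yellow_knob [([401, 287], 0.44), ([367, 179], 0.43)]
green_mark [([384, 199], 0.5)]
blue_knob [([161, 174], 0.48)]
```

View pics/side0.png

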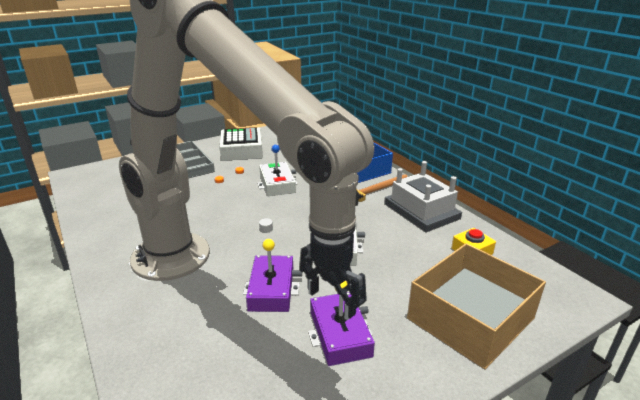

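View pics/top0.png

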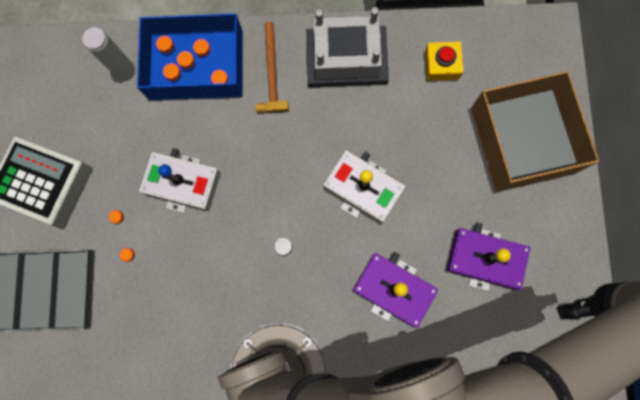

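The top view shows three yellow knobs. The ones at (400,289) and (503,255) stand on purple boxes, so they are look-alikes. The one at (366,177) stands on an off-white box with a red plate at (343,172) and a green plate at (385,198), so it is the one meant. The blue lever is at (165,171). In the side view the arm hides the target. Next I'll enlarge it to confirm and measure it.

```bash
cat > h.py <<'E'
import numpy as np,cv2
def pts(f,T,m):
    v,u=np.nonzero(m&(f['range_z']>0));z=f['range_z'][v,u]
    P=np.c_[(u-f['cx'])/f['fx']*z,(v-f['cy'])/f['fy']*z,z]
    return P@T[:3,:3].T+T[:3,3],u,v
def masks(f):
    h=cv2.cvtColor(f['frame'],cv2.COLOR_BGR2HSV).astype(int);H,S,V=h[...,0],h[...,1],h[...,2]
    ok=(S>130)&(V>70)
    return dict(yellow=ok&(H>22)&(H<35),green=ok&(H>45)&(H<80),red=ok&((H<6)|(H>174)))
E
python3 - <<'E'
import pickle;from h import *
f=pickle.load(open('d0.pkl','rb'))['top'];T=f['T']
cv2.imwrite('pics/crop0.png',cv2.resize(f['frame'][135:235,310:430],None,fx=6,fy=6,interpolation=cv2.INTER_CUBIC)[:600,:720])
roi=np.zeros((400,640),bool);roi[140:225,318:410]=1
for k,m in masks(f).items():
    P,u,v=pts(f,T,m&roi);print(k,len(P),u.mean(),v.mean(),np.median(P,0).round(4),P[:,2].max().round(3),P.mean(0).round(4))
P,u,v=pts(f,T,roi);b=(P[:,2]>.04)&(P[:,2]<.06)
print(cv2.minAreaRect((P[b][:,:2]*1000).astype(np.float32)))
E
```

```text
yellow 112 365.73214285714283 176.49107142857142 [ 0.4562 -0.2293  0.161 ] 0.171 [ 0.4559 -0.229   0.1608]
green 146 384.83561643835617 197.35616438356163 [ 0.4249 -0.2813  0.0538] 0.061 [ 0.4249 -0.2815  0.0536]
red 168 343.26190476190476 172.13095238095238 [ 0.4939 -0.1786  0.0542] 0.066 [ 0.4937 -0.1788  0.0541]
((458.2607116699219, -229.5330047607422), (180.07089233398438, 111.17300415039062), 55.89470291137695)
```

View pics/crop0.png

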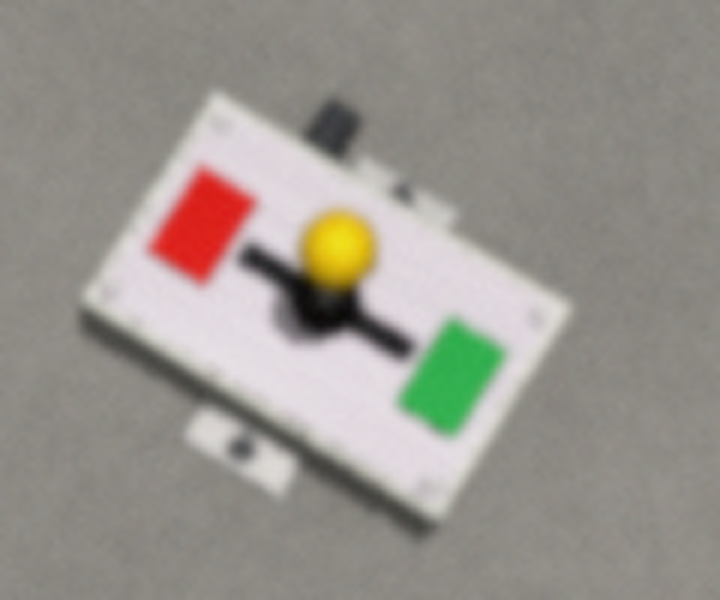

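Confirmed: this is the off-white box with the yellow knob near (0.457,-0.229). The red→green direction is about (-0.56,-0.83). I'll push the knob from the red side with closed fingers. First I travel high, with a wrist view on the way.

Emit:
drive_tool(commands=[{"tx": 0.63,"ty": 0.9,"tz": 0.2,"rz": 0.2,"grip": 1},{"tx": 0.63,"ty": 0.9,"tz": 0.2,"rz": 0.2,"grip": 1},{"tx": 0.63,"ty": 0.9,"tz": 0.2,"rz": 0.2,"grip": 1},{"tx": 0.63,"ty": 0.9,"tz": 0.2,"rz": 0.2,"grip": 1},{"tx": 0.63,"ty": 0.9,"tz": 0.2,"rz": 0.2,"grip": 1},{"tx": 0.63,"ty": 0.9,"rz": 0.2,"grip": 1},{"tx": 0.63,"ty": 0.9,"rz": 0.2,"grip": 1},{"tx": 0.63,"ty": 0.9,"rz": 0.2,"grip": 1},{"tx": 0.63,"ty": 0.9,"rz": 0.2,"grip": 1}])

```text
validation failed for argument at $.co...
```

Emit:
drive_tool(commands=[{"tx": 0.63,"ty": 0.9,"rz": 0.2,"grip": 1},{"tx": 0.63,"ty": 0.9,"rz": 0.2,"grip": 1},{"tx": 0.63,"ty": 0.9,"rz": 0.2,"grip": 1},{"tx": 0.63,"ty": 0.9,"rz": 0.2,"grip": 1},{"tx": 0.63,"ty": 0.9,"rz": 0.2,"grip": 1},{"tx": 0.63,"ty": 0.9,"rz": 0.2,"grip": 1},{"tx": 0.63,"ty": 0.9,"rz": 0.2,"grip": 1}])

```text
validation failed for argument at $.co...
```

```bash
cat > w.py <<'E'
import sys;from h import *
from bench import status, eyes
from scipy.spatial.transform import Rotation as R
n=sys.argv[1]
o=status.get_obs();f=eyes.grab_frame('wrist')
W=np.eye(4);W[:3,:3]=R.from_rotvec(o['orientation']).as_matrix();W[:3,3]=o['tcp_pos']
print(o['clock'],o['tcp_pos'].round(4),'tool x',W[:3,0].round(3),'tool z',W[:3,2].round(3),o['contact_force'].round(1))
cv2.imwrite(f'pics/wrist{n}.png',f['frame'])
T=W@f['T_tool_cam']
for k,m in masks(f).items():
    P,u,v=pts(f,T,m)
    s=(abs(P[:,0]-.458)<.11)&(abs(P[:,1]+.23)<.11)
    if s.sum(): print(k,s.sum(),u[s].mean(),v[s].mean(),np.median(P[s],0).round(4),np.percentile(P[s,2],98).round(4))
E
python3 w.py 1
```

```text
0.4 [ 0.1577 -0.6562  0.2311] tool x [ 0.972  0.234 -0.   ] tool z [-0.  0. -1.] [ 0.6  1.  -0.4]
```

View pics/wrist1.png

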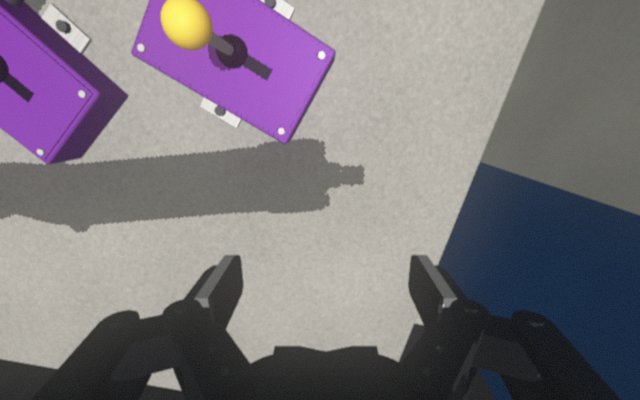

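Both calls were refused, so nothing moved; the wrist view shows only the purple look-alikes. Rows may need every field, so I'll try a full row.

Emit:
drive_tool(commands=[{"tx": 0.63,"ty": 0.9,"tz": 0.2,"rx": 0,"ry": 0,"rz": 0.2,"grip": 1}])

```text
clock: 0.57
tcp_pos: [0.169, -0.6385, 0.2349]
orientation: [-3.114, -0.41, 0.002]
contact_force: [0.1, 0.6, 0.4]
grip_width: 0.0701
```

That worked.

Emit:
drive_tool(commands=[{"tx": 0.63,"ty": 0.9,"tz": 0.2,"rx": 0,"ry": 0,"rz": 0.2,"grip": 1},{"tx": 0.63,"ty": 0.9,"tz": 0.2,"rx": 0,"ry": 0,"rz": 0.2,"grip": 1},{"tx": 0.63,"ty": 0.9,"tz": 0.2,"rx": 0,"ry": 0,"rz": 0.2,"grip": 1},{"tx": 0.63,"ty": 0.9,"tz": 0.2,"rx": 0,"ry": 0,"rz": 0.2,"grip": 1},{"tx": 0.63,"ty": 0.9,"tz": 0,"rx": 0,"ry": 0,"rz": 0.2,"grip": 1},{"tx": 0.63,"ty": 0.9,"tz": 0,"rx": 0,"ry": 0,"rz": 0.2,"grip": 1},{"tx": 0.63,"ty": 0.9,"tz": 0,"rx": 0,"ry": 0,"rz": 0.2,"grip": 1},{"tx": 0.63,"ty": 0.9,"tz": 0,"rx": 0,"ry": 0,"rz": 0.2,"grip": 1}])

```text
clock: 1.58
tcp_pos: [0.2719, -0.4931, 0.2512]
orientation: [-3.048, -0.76, 0.0]
contact_force: [0.4, 0.1, -1.5]
grip_width: 0.0001
```

Emit:
drive_tool(commands=[{"tx": 0.63,"ty": 0.9,"tz": 0,"rx": 0,"ry": 0,"rz": 0.2,"grip": 1},{"tx": 0.63,"ty": 0.9,"tz": 0,"rx": 0,"ry": 0,"rz": 0.2,"grip": 1},{"tx": 0.63,"ty": 0.9,"tz": 0,"rx": 0,"ry": 0,"rz": 0.2,"grip": 1},{"tx": 0.63,"ty": 0.9,"tz": 0,"rx": 0,"ry": 0,"rz": 0.2,"grip": 1},{"tx": 0.63,"ty": 0.9,"tz": 0,"rx": 0,"ry": 0,"rz": 0.2,"grip": 1},{"tx": 0.63,"ty": 0.9,"tz": 0,"rx": 0,"ry": 0,"rz": 0.2,"grip": 1},{"tx": 0,"ty": 0,"tz": 0,"rx": 0,"ry": 0,"rz": 0,"grip": 1}])

```text
clock: 2.45
tcp_pos: [0.3482, -0.3845, 0.2514]
orientation: [-2.973, -1.016, -0.001]
contact_force: [-0.1, -1.2, -0.2]
grip_width: 0.0001
```

```bash
python3 w.py 2
```

```text
2.45 [ 0.3482 -0.3845  0.2514] tool x [0.791 0.612 0.001] tool z [ 0.  0. -1.] [-0.1 -1.2 -0.2]
```

View pics/wrist2.png

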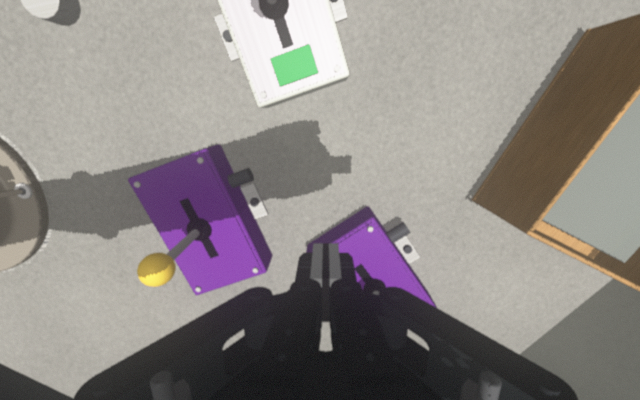

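The wrist view shows the target's white box, its green plate at (295,66) and the rod foot at (273,5). The knob is still above the frame. I'll move on a bit and measure again.

Emit:
drive_tool(commands=[{"tx": 0.63,"ty": 0.9,"tz": 0,"rx": 0,"ry": 0,"rz": 0.2,"grip": 1},{"tx": 0.63,"ty": 0.9,"tz": 0,"rx": 0,"ry": 0,"rz": 0.2,"grip": 1},{"tx": 0.63,"ty": 0.9,"tz": 0,"rx": 0,"ry": 0,"rz": 0.2,"grip": 1},{"tx": 0,"ty": 0,"tz": 0,"rx": 0,"ry": 0,"rz": 0,"grip": 1}])

```text
clock: 3.0
tcp_pos: [0.3861, -0.3301, 0.2514]
orientation: [-2.927, -1.141, -0.001]
contact_force: [0.1, -0.5, -0.6]
grip_width: 0.0001
```

```bash
sed -i 's/(S>130)/(S>90)/; s/H<80/H<90/' h.py; python3 w.py 3
```

```text
3.0 [ 0.3861 -0.3301  0.2514] tool x [0.736 0.677 0.001] tool z [ 0.001  0.    -1.   ] [ 0.1 -0.5 -0.6]
yellow 1138 294.2961335676626 46.64499121265378 [ 0.4597 -0.2327  0.1628] 0.1663
green 521 324.12859884836854 121.84069097888676 [ 0.4327 -0.2873  0.0549] 0.0565
red 848 288.0035377358491 9.358490566037736 [ 0.4885 -0.1842  0.055 ] 0.0566
```

View pics/wrist3.png

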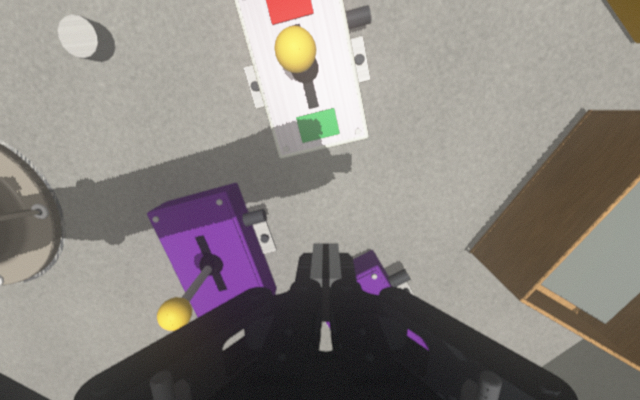

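The wrist view has the knob at (294,47), red at (288,9) and green at (324,122). It gives a knob centre of about (0.459,-0.232) with its top at 0.166, which agrees with the top camera. Now I pass over to the red side and descend.

Emit:
drive_tool(commands=[{"tx": 0.63,"ty": 0.92,"tz": 0,"rx": 0,"ry": 0,"rz": 0.2,"grip": 1},{"tx": 0.63,"ty": 0.92,"tz": 0,"rx": 0,"ry": 0,"rz": 0.2,"grip": 1},{"tx": 0.63,"ty": 0.92,"tz": 0,"rx": 0,"ry": 0,"rz": 0.2,"grip": 1},{"tx": 0.63,"ty": 0.92,"tz": 0,"rx": 0,"ry": 0,"rz": 0.2,"grip": 1},{"tx": 0.63,"ty": 0.92,"tz": 0,"rx": 0,"ry": 0,"rz": 0.2,"grip": 1},{"tx": 0.63,"ty": 0.92,"tz": 0,"rx": 0,"ry": 0,"rz": 0.2,"grip": 1},{"tx": 0.63,"ty": 0.92,"tz": 0,"rx": 0,"ry": 0,"rz": 0.2,"grip": 1},{"tx": 0.63,"ty": 0.92,"tz": 0,"rx": 0,"ry": 0,"rz": 0.2,"grip": 1},{"tx": 0.63,"ty": 0.92,"tz": 0,"rx": 0,"ry": 0,"rz": 0.1,"grip": 1},{"tx": 0,"ty": 0,"tz": 0,"rx": 0,"ry": 0,"rz": 0,"grip": 1}])

```text
clock: 4.3
tcp_pos: [0.4991, -0.1646, 0.2513]
orientation: [-2.772, -1.477, -0.001]
contact_force: [0.1, -0.2, 0.0]
grip_width: 0.0002
```

```bash
python3 w.py 4; python3 - <<'E'
from h import *
from bench import eyes
f=eyes.grab_frame('top');cv2.imwrite('pics/top4.png',f['frame'])
E
```

```text
4.3 [ 0.4991 -0.1646  0.2513] tool x [0.558 0.83  0.001] tool z [ 0.     0.001 -1.   ] [ 0.1 -0.2  0. ]
red 828 329.43840579710144 189.03381642512076 [ 0.495  -0.1797  0.0549] 0.0563
```

View pics/top4.png

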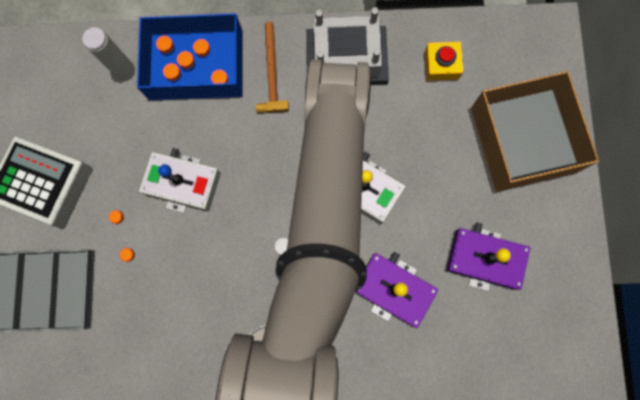

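The tool is beside the red plate with its x axis along the push line; in the top view the knob (366,177) and green plate (385,198) remain visible. Descending.

Emit:
drive_tool(commands=[{"tx": 0,"ty": 0,"tz": -0.9,"rx": 0,"ry": 0,"rz": 0,"grip": 1},{"tx": 0,"ty": 0,"tz": -0.9,"rx": 0,"ry": 0,"rz": 0,"grip": 1},{"tx": 0,"ty": 0,"tz": -0.9,"rx": 0,"ry": 0,"rz": 0,"grip": 1},{"tx": 0,"ty": 0,"tz": -0.9,"rx": 0,"ry": 0,"rz": 0,"grip": 1},{"tx": 0,"ty": 0,"tz": -0.9,"rx": 0,"ry": 0,"rz": 0,"grip": 1},{"tx": 0,"ty": 0,"tz": -0.9,"rx": 0,"ry": 0,"rz": 0,"grip": 1},{"tx": 0,"ty": 0,"tz": -0.9,"rx": 0,"ry": 0,"rz": 0,"grip": 1},{"tx": 0,"ty": 0,"tz": 0,"rx": 0,"ry": 0,"rz": 0,"grip": 1}])

```text
clock: 5.4
tcp_pos: [0.4968, -0.1664, 0.1237]
orientation: [-2.773, -1.472, 0.003]
contact_force: [-1.2, -0.4, 0.6]
grip_width: 0.0004
```

Emit:
drive_tool(commands=[{"tx": -0.28,"ty": -0.415,"tz": 0,"rx": 0,"ry": 0,"rz": 0,"grip": 1},{"tx": -0.28,"ty": -0.415,"tz": 0,"rx": 0,"ry": 0,"rz": 0,"grip": 1},{"tx": -0.28,"ty": -0.415,"tz": 0,"rx": 0,"ry": 0,"rz": 0,"grip": 1},{"tx": -0.28,"ty": -0.415,"tz": 0,"rx": 0,"ry": 0,"rz": 0,"grip": 1},{"tx": -0.28,"ty": -0.415,"tz": 0,"rx": 0,"ry": 0,"rz": 0,"grip": 1},{"tx": -0.28,"ty": -0.415,"tz": 0,"rx": 0,"ry": 0,"rz": 0,"grip": 1}])

```text
clock: 6.15
tcp_pos: [0.4644, -0.2168, 0.1256]
orientation: [2.775, 1.473, 0.002]
contact_force: [1.5, 1.9, 2.4]
grip_width: 0.0001
```

```bash
cat > t.py <<'E'
import sys;from h import *
from bench import eyes,status
f=eyes.grab_frame('top');o=status.get_obs();print(o['clock'],o['tcp_pos'].round(4),o['contact_force'].round(1))
cv2.imwrite(f'pics/t{sys.argv[1]}.png',cv2.resize(f['frame'][120:240,310:430],None,fx=5,fy=5,interpolation=cv2.INTER_CUBIC))
roi=np.zeros((400,640),bool);roi[140:225,318:410]=1
for k,m in masks(f).items():
    P,u,v=pts(f,f['T'],m&roi)
    if len(P): print(k,len(P),u.mean(),v.mean(),np.median(P,0).round(4))
E
python3 t.py 5
```

```text
6.2 [ 0.4635 -0.2181  0.1255] [-0.1  0.1  1.2]
red 8 336.0 175.25 [ 0.484  -0.16    0.0568]
```

View pics/t5.png

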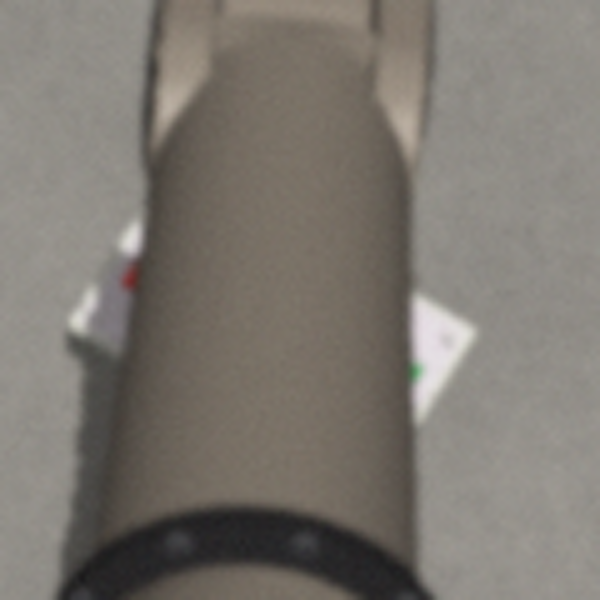

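The arm hides the lever in the top view, with only slivers of red and green showing. I'll check the side and wrist views.

```bash
cat > s.py <<'E'
import sys;from h import *
from bench import eyes,status
o=status.get_obs();print(o['clock'],o['tcp_pos'].round(4),o['contact_force'].round(1))
f=eyes.grab_frame('side');w=eyes.grab_frame('wrist')
a=cv2.resize(f['frame'][130:280,250:450],None,fx=2,fy=2,interpolation=cv2.INTER_CUBIC)
b=cv2.resize(w['frame'],(400,250))
cv2.imwrite(f'pics/s{sys.argv[1]}.png',np.hstack([a,np.vstack([b,np.zeros((50,400,3),np.uint8)])]))
P,u,v=pts(f,f['T'],masks(f)['yellow'])
s=(abs(P[:,0]-.44)<.1)&(abs(P[:,1]+.25)<.1)&(P[:,2]>.1)
if s.sum(): print('side yellow',s.sum(),u[s].mean(),v[s].mean(),P[s].mean(0).round(4))
E
python3 s.py 5
```

```text
6.2 [ 0.4635 -0.2181  0.1255] [-0.1  0.1  1.2]
side yellow 96 338.8020833333333 208.80208333333334 [ 0.4484 -0.2501  0.154 ]
```

View pics/s5.png

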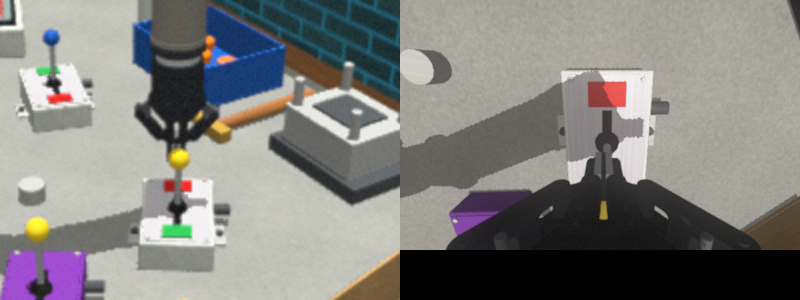

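The side view (crop) shows the knob in contact, just starting to tilt towards green, with the blue lever untouched. I'll push about 30 mm further and hold.

Emit:
drive_tool(commands=[{"tx": -0.2,"ty": -0.3,"tz": 0,"rx": 0,"ry": 0,"rz": 0,"grip": 1},{"tx": -0.2,"ty": -0.3,"tz": 0,"rx": 0,"ry": 0,"rz": 0,"grip": 1},{"tx": -0.2,"ty": -0.3,"tz": 0,"rx": 0,"ry": 0,"rz": 0,"grip": 1},{"tx": -0.2,"ty": -0.3,"tz": 0,"rx": 0,"ry": 0,"rz": 0,"grip": 1},{"tx": 0,"ty": 0,"tz": 0,"rx": 0,"ry": 0,"rz": 0,"grip": 1}])

```text
clock: 6.92
tcp_pos: [0.4474, -0.2401, 0.1247]
orientation: [-2.774, -1.471, 0.001]
contact_force: [2.3, 4.9, -2.6]
grip_width: -0.0
```

```bash
python3 s.py 6
```

```text
6.925 [ 0.4474 -0.2401  0.1247] [ 2.3  4.9 -2.6]
side yellow 89 338.7865168539326 215.64044943820224 [ 0.4339 -0.2724  0.1471]
```

View pics/s6.png

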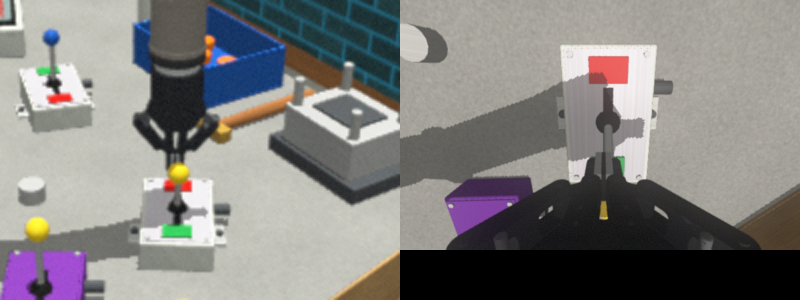

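The side view shows the knob moved about 27 mm since the last look, roughly 39 mm in all (about 0.42 rad). The force is about 5 N, which fits the spring. I'll add a small nudge and hold for over a second.

Emit:
drive_tool(commands=[{"tx": -0.1,"ty": -0.15,"tz": 0,"rx": 0,"ry": 0,"rz": 0,"grip": 1},{"tx": 0,"ty": 0,"tz": 0,"rx": 0,"ry": 0,"rz": 0,"grip": 1},{"tx": 0,"ty": 0,"tz": 0,"rx": 0,"ry": 0,"rz": 0,"grip": 1},{"tx": 0,"ty": 0,"tz": 0,"rx": 0,"ry": 0,"rz": 0,"grip": 1},{"tx": 0,"ty": 0,"tz": 0,"rx": 0,"ry": 0,"rz": 0,"grip": 1},{"tx": 0,"ty": 0,"tz": 0,"rx": 0,"ry": 0,"rz": 0,"grip": 1},{"tx": 0,"ty": 0,"tz": 0,"rx": 0,"ry": 0,"rz": 0,"grip": 1},{"tx": 0,"ty": 0,"tz": 0,"rx": 0,"ry": 0,"rz": 0,"grip": 1},{"tx": 0,"ty": 0,"tz": 0,"rx": 0,"ry": 0,"rz": 0,"grip": 1},{"tx": 0,"ty": 0,"tz": 0,"rx": 0,"ry": 0,"rz": 0,"grip": 1}])

```text
clock: 8.28
tcp_pos: [0.4458, -0.2421, 0.1246]
orientation: [-2.772, -1.473, 0.0]
contact_force: [4.1, 5.5, -4.2]
grip_width: -0.0001
```

```bash
python3 s.py 7
```

```text
8.275 [ 0.4458 -0.2421  0.1246] [ 4.1  5.5 -4.2]
side yellow 88 338.7386363636364 216.4659090909091 [ 0.4323 -0.2746  0.146 ]
```

It was held for about 1.3 s at roughly 0.44 rad. Now I ease back slowly so the lever follows the fingers.

Emit:
drive_tool(commands=[{"tx": 0.14,"ty": 0.21,"tz": 0,"rx": 0,"ry": 0,"rz": 0,"grip": 1},{"tx": 0.14,"ty": 0.21,"tz": 0,"rx": 0,"ry": 0,"rz": 0,"grip": 1},{"tx": 0.14,"ty": 0.21,"tz": 0,"rx": 0,"ry": 0,"rz": 0,"grip": 1},{"tx": 0.14,"ty": 0.21,"tz": 0,"rx": 0,"ry": 0,"rz": 0,"grip": 1},{"tx": 0.14,"ty": 0.21,"tz": 0,"rx": 0,"ry": 0,"rz": 0,"grip": 1},{"tx": 0.14,"ty": 0.21,"tz": 0,"rx": 0,"ry": 0,"rz": 0,"grip": 1},{"tx": 0.14,"ty": 0.21,"tz": 0,"rx": 0,"ry": 0,"rz": 0,"grip": 1},{"tx": 0.14,"ty": 0.21,"tz": 0,"rx": 0,"ry": 0,"rz": 0,"grip": 1},{"tx": 0.14,"ty": 0.21,"tz": 0,"rx": 0,"ry": 0,"rz": 0,"grip": 1},{"tx": 0.14,"ty": 0.21,"tz": 0,"rx": 0,"ry": 0,"rz": 0,"grip": 1}])

```text
clock: 9.62
tcp_pos: [0.4742, -0.2014, 0.1252]
orientation: [-2.775, -1.472, 0.001]
contact_force: [-0.1, -0.6, 0.5]
grip_width: 0.0001
```

Emit:
drive_tool(commands=[{"tx": 0.28,"ty": 0.42,"tz": 0,"rx": 0,"ry": 0,"rz": 0,"grip": 1},{"tx": 0.28,"ty": 0.42,"tz": 0,"rx": 0,"ry": 0,"rz": 0,"grip": 1},{"tx": 0.28,"ty": 0.42,"tz": 0,"rx": 0,"ry": 0,"rz": 0,"grip": 1},{"tx": 0.28,"ty": 0.42,"tz": 0,"rx": 0,"ry": 0,"rz": 0,"grip": 1},{"tx": 0,"ty": 0,"tz": 0.9,"rx": 0,"ry": 0,"rz": 0,"grip": 1},{"tx": 0,"ty": 0,"tz": 0.9,"rx": 0,"ry": 0,"rz": 0,"grip": 1},{"tx": 0,"ty": 0,"tz": 0.9,"rx": 0,"ry": 0,"rz": 0,"grip": 1},{"tx": 0,"ty": 0,"tz": 0.9,"rx": 0,"ry": 0,"rz": 0,"grip": 1},{"tx": 0,"ty": 0,"tz": 0,"rx": 0,"ry": 0,"rz": 0,"grip": 1},{"tx": 0,"ty": 0,"tz": 0,"rx": 0,"ry": 0,"rz": 0,"grip": 1}])

```text
clock: 10.88
tcp_pos: [0.4963, -0.168, 0.1971]
orientation: [-2.775, -1.472, 0.001]
contact_force: [0.6, 0.1, 0.5]
grip_width: -0.0001
```

```bash
python3 s.py 8; python3 t.py 8; python3 - <<'E'
import pickle;from h import *
from bench import eyes
g=pickle.load(open('d0.pkl','rb'))['top'];f=eyes.grab_frame('top')
for d in(g,f):
    h=cv2.cvtColor(d['frame'],cv2.COLOR_BGR2HSV);m=(h[...,0]>105)&(h[...,0]<125)&(h[...,1]>130);m[:150]=0;m[200:]=0;m[:,:140]=0;m[:,220:]=0
    v,u=np.nonzero(m);print('blue',len(u),u.mean(),v.mean())
E
```

```text
10.875 [ 0.4963 -0.168   0.1971] [0.6 0.1 0.5]
side yellow 90 339.05555555555554 206.1 [ 0.4561 -0.2399  0.1555]
11.025 [ 0.4962 -0.1678  0.1965] [0.  1.  0.3]
yellow 68 368.11764705882354 176.16176470588235 [ 0.4549 -0.2342  0.1618]
green 173 384.77456647398844 197.58959537572255 [ 0.4239 -0.2813  0.0537]
blue 109 164.59633027522935 170.6422018348624
blue 109 164.57798165137615 170.58715596330276
```

View pics/s8.png

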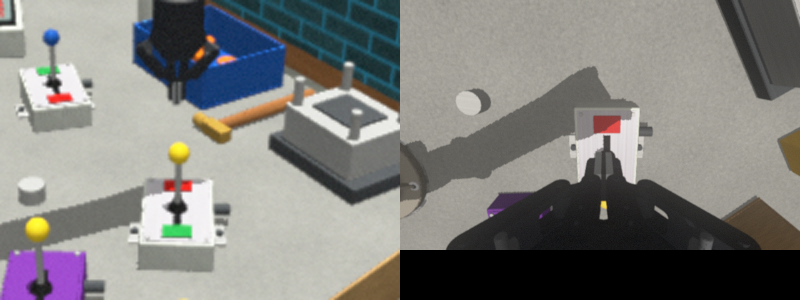

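The side view shows the lever upright with the fingers well clear. The knob returned 42 mm from where it was held, and the blue knob hasn't moved. Handing in.

```bash
python3 -c "
from bench import workorder
print(workorder.hand_in())"
```

```text
the job is handed in; nothing more can be done
None
```

I jogged the yellow lever on the off-white box towards the green plate and handed the job in at about 11 s; no verdict is reported. With closed fingers I pushed it from the red side to about 0.45 rad and held it for about 1.3 s. I then eased it back upright and lifted clear.

**Last checks**
- **Tilt:** the knob moved about 42 mm between the held and returned positions in the side view. The force while holding was about 5–7 N, slightly above what the stated spring predicts.
- **Upright:** the side view shows the lever standing upright. The top camera's final knob reading was 2–5 mm off the first one, because the arm partly hid the knob.
- **Blue knob:** it stayed within 0.1 pixel of its starting place in the top view.
- **Contact:** the gripper was clear, with about 1 N or less on the wrist, which is noise level.

My first two move calls were refused because the rows left out some fields. They moved nothing.

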